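# Free the cam lock and slide the dish into the viewer

## Task

Turn the eccentric cam of the dish viewer to its low point by pushing its lever round until it points along the track toward the hood, and only then push the carriage forward by the plate across its rear until it is fully home under the hood, leaving the cam low. Use the outside of the fingers only: grasp and lift nothing, do not touch the dish that rides in the carriage, and leave the other things on the table where they are.

Things in the scene. Friction and masses are not known exactly. Their poses are not given: they have to be found in the camera images.
- viewer: Dish viewer fixed to the table, its place and yaw vary: aluminium base plate 210 x 175 x 10 mm with a straight track and a grey hood at the far end. Origin on the table under the track's centre line; x along the track toward the hood (forward), y left, z up. Plate from x -120 to +90, y -60 to +115 mm; hood x -4 to +72, y -50 to +50 mm, roof 60, black lens ring on it 70 mm above the table.
- carriage (a joint): Travel (m) of the carriage along the viewer's +x: 0 at the start, 0.085 fully home against its end stop. It stays where it is left (2 N friction, slight damping). While the cam is not low its disc stops the carriage after at most 30 mm.
- push_face (a point): Centre of the rear (robot-side) face of the upright push plate on the carriage's rear, 44 mm above the table; axes as the viewer's. Plate 50 mm wide (y), 9 mm thick, top 58 mm above the table. Under it, rear face in the same plane, a dark cross bar to 63 mm left (the follower end that meets the cam) and 36 mm right of the centre line, top 34 mm up. The way behind is free: gibs only 20 mm high.
- cam (a joint): Angle (rad) of the cam and lever about the vertical pivot, positive counter-clockwise from above. 0 = low point: lever along the viewer's +x (to the hood), disc turned away from the track. Starts at 1.5 to 2.3: lever points left or back-left. End stops -0.35 and 2.6; the follower passes from -0.35 to about 0.6. Stays where left; takes 0.35 N m (about 5 N at the lever).
- cam_pivot (a point): Point on the pivot axis at the lever's mid-height, 47 mm above the table, left of the track (viewer x -51, y +78 mm); axes as the viewer's. Hub round it: radius 11 mm, top 59 mm (pin 63). Under the lever the steel cam disc, radius 24 mm, centre 12 mm off the pivot, 23 to 35 mm above the table, so nowhere more than 36 mm from the pivot.
- lever_end (a point): Middle of the free end of the cam lever, 85 mm from the pivot, 47 mm above the table. Its x axis points outward along the lever. The lever is a straight dark bar 12 mm wide and 14 mm high, 40 to 54 mm above the table. To turn it clockwise push it on its counter-clockwise side.
- dish_seat (a point): Centre of the round dish seat on the carriage (a ring 70 mm across, 5 mm high), at the height on which the dish stands, 18 mm above the table.
- dish_mid (a point): Middle, half-way up, of the covered clear petri dish, 60 mm across, 13 mm high, loose in the seat of the carriage. Not to be touched or lifted; it rides along.
- dropper: Bystander: small brown dropper bottle, 33 mm across, 102 mm high, standing to the right of the viewer. Origin at its foot.
- big_dish: Bystander: covered petri dish, 90 mm across, 14 mm high, on the table to the right of the viewer. Origin under its centre.
- lens: Bystander: hand lens with black handle, 127 x 52 x 9 mm, lying to the left of the hood. Origin under its middle, x along it.
- tweezers: Bystander: fine steel forceps, 116 x 12 x 9 mm, lying on the table at the viewer's near right corner. Origin under its middle, x along it.
- pen: Bystander: marker pen, 135 mm long, 17 mm thick, lying on the left of the table, y along it. Origin under its middle.
- pencil: Bystander: green pencil stub, 120 mm long, 8 mm thick, lying on the right of the table. Origin under its middle, x along it.
- dish: The same small dish; origin under its centre.

How it is judged (in metres and radians):
On the way, in this order (a step that is already met when the one before it is completed fails the run):
1. the cam stands at its low point while the carriage still waits behind it (value of joint cam between -0.4 and 0.35 rad and value of joint carriage below 0.03 m), for 0.2 s.
2. the carriage is fully home (value of joint carriage above 0.081 m), for 0.2 s.
At the end, for the whole second after the job is handed in: The carriage is home (within 4 mm of its 85 mm end stop) and at rest, the cam is at its low point (lever within 0.35 rad of the track's forward direction, or against its stop just beyond), and the dish lies flat in its seat (centre within 8 mm) (value of joint cam between -0.4 and 0.35 rad and value of joint carriage above 0.081 m and velocity of joint carriage between -0.005 and 0.005 m/s and horizontal distance between dish_mid and dish_seat below 0.008 m and angle between dish_mid's own z axis and vertical below 0.1 rad); the robot touches nothing.
It fails at once if the carriage is forced past the cam while the cam is not low (value of joint carriage above 0.03 m and value of joint cam above 0.7 rad).
It fails at once if the dish is touched by the robot (contact force between any of the fingers, the arm and dish above 1 N).
It fails at once if the dish is lifted out of its seat (z of dish_mid in the frame of dish_seat above 0.016 m).
It fails at once if a bystander is moved more than 20 mm or lifted (distance of any of dropper, big_dish, lens, tweezers, pen, pencil from where it was at the start of the episode above 0.02 m).
It also fails if it takes over 48 s, if anything falls off the work surface, if the arm or the gripper's body presses on something with over 40 N, if the wrist force passes 120 N, or if a joint passes its speed limit or range.

## Robot

A 6-joint arm with a two-finger parallel gripper is mounted at the origin on a cart in front of the work surface, level with it; the furniture and walls round the work are solid. World frame = base frame: x ahead of the robot, y to its left, z up, the work surface at z = 0. Lengths are in m, angles in degrees, forces in N, time in s.
With the tool pointing down it reaches from about 0.325 to 0.85 m from the base axis. Payload 15.5 kg.
Tool frame: the origin (TCP) lies at the very end of the fingers, on their centre line; the grasp point (between the pads) lies arm.grip_depth behind it (arm.grip_depth is the distance from the TCP to the grasp point, in m); z points along the fingers, y is the line along which they close (so a half turn about z gives the same grasp; the last joint's range is limited). The gripper opens to 91 mm and grips with 3 to 60 N. Pads are 32 mm wide; open, the fingers measure 118 mm over their backs; the gripper's body (76 mm by 178 mm) begins 60 mm behind the grasp point.
Start: joints at [-72.393, 28.281, 77.091, -0, 74.628, -5.472], TCP at [0.245, -0.575, 0.214] pointing down, gripper open.
Joint ranges: [-166.48, 166.48], [-47.26, 123.95], [12.59, 153.08], [-70.14, 250.14], [6.76, 159.57], [-176.63, 176.63]. Speed limits (degrees/s): [108.29, 108.29, 147.25, 172.46, 172.46, 172.46].

## Interface

Orientations are given as a 3x3 rotation matrix whose columns are the frame's x, y, z axes.
In Python, from rig import arm gives the robot as it stands. Calls block until the motion is done:
- arm.move_to(position, orientation): joint-space move of the TCP to a pose.
- arm.move_l(position, orientation=None, feed=0.15): straight line of the TCP; orientation=None keeps the orientation; feed is the mean speed in m/s.
- arm.move_joints(angles): joint-space move.
- arm.grip(opening): finger opening in m; the grip force is fixed at half the most; returns when the fingers have stopped.
- arm.sleep(seconds).
- arm.solve_ik(position, orientation): joint angles nearest the present ones, or None.
- arm.snapshot(name): name is "scene" or "side" or "wrist"; returns the picture (384x512x3 uint8, red, green, blue); there is no depth.
- arm.get_calibration(name): a dict with "intrinsics" (3x3 intrinsics, pixels), "k1" (the pictures are not rectified: a ray, as slopes to the right and down, at radius r is drawn at 1 + k1 r^2 times it, then the intrinsics apply), "cam_to_world" (4x4, takes a point from camera to world coordinates). Camera axes: x right, y down, z forward; pixel columns grow to the right and rows downward; lengths in m; the calibration is good to about 2 mm. A picture is of the moment at which its call begins: read the wrist's pose just before it. get_calibration takes no time and is no camera call; for the wrist camera it gives the pose at the moment of the call.
A pose or a line that the arm cannot do raises arm.Unreachable and nothing moves.
- arm.sign_off(): hands the job in; it is judged then, once.
Readings, each from a call of its own:
- arm.current_t(): time.
- arm.current_joint_positions(): joint angles.
- arm.current_dq(): joint speeds.
- arm.current_tau(): joint torques, N m.
- arm.current_ee_pos(): TCP position.
- arm.current_tool_rot(): TCP orientation.
- arm.current_force(): force on the tool from outside, world axes, zero at the start.
- arm.current_torque(): the same for the moment, N m.
- arm.current_width(): finger opening in m.
- arm.current_grasp_force(): force on a finger pad.
Only numpy, scipy, OpenCV 4.12 (cv2) and the standard library are available. Lean on these libraries where they do the work, as an engineer would, in place of code of your own. Each camera call takes 0.05 s, during which the arm holds its last target. There are 200 camera calls.

## Working session

There is one attempt and no reset: what is moved stays moved. The work goes in short steps, each a Python script; the robot and the scene stay as the last script left them, time stands still between calls to the robot, and variables do not carry over. Pictures are saved under pics/ and viewed, at most 10 in all, crops included, and the job is handed in when it is done.

```bash
mkdir -p pics; ls
python3 - <<'E'
from rig import arm
import cv2,numpy as np
for n in("scene","side"):
    c=arm.get_calibration(n);print(n,c["k1"],np.round(c["intrinsics"],1).tolist(),np.round(c["cam_to_world"],3).tolist())
    p=arm.snapshot(n);cv2.imwrite(f"pics/{n}0.png",p[:,:,::-1])
    cv2.imwrite(f"pics/{n}1.png",cv2.resize(p[:,:,::-1],(800,600),interpolation=cv2.INTER_CUBIC))
print(arm.grip_depth)
E
```

```text
pics
scene -0.16820625052020433 [[465.9, 0.0, 254.4], [0.0, 465.9, 185.9], [0.0, 0.0, 1.0]] [[-0.727, -0.353, 0.589, -0.323], [-0.687, 0.342, -0.642, 0.947], [0.025, -0.871, -0.491, 0.767], [0.0, 0.0, 0.0, 1.0]]
side -0.10456059874676572 [[394.9, 0.0, 254.7], [0.0, 394.9, 193.1], [0.0, 0.0, 1.0]] [[1.0, 0.002, 0.014, 0.519], [-0.012, -0.391, 0.92, -0.838], [0.007, -0.921, -0.391, 0.424], [0.0, 0.0, 0.0, 1.0]]
0.0188
```

View pics/scene1.png

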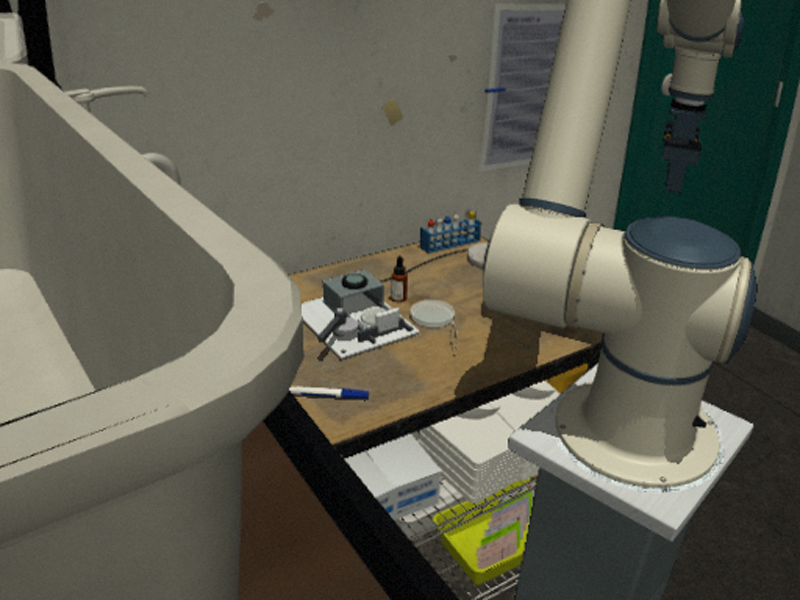

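View pics/side1.png

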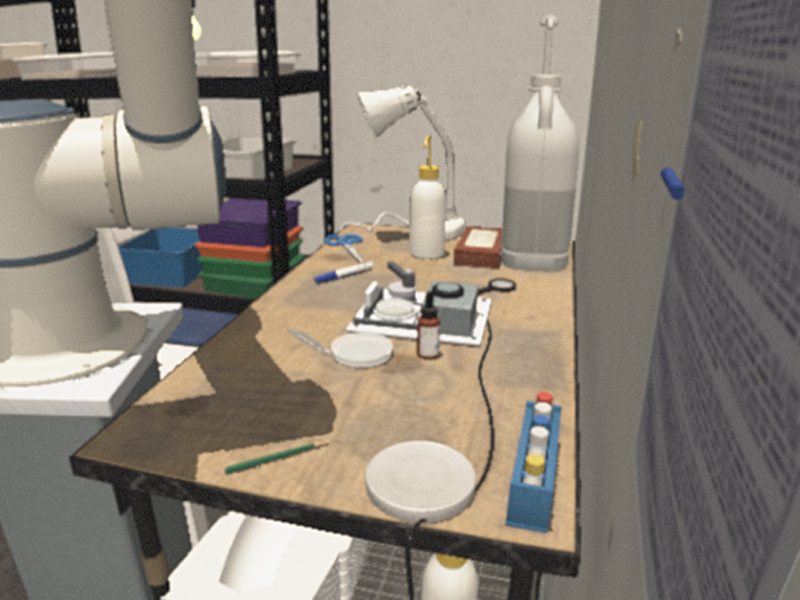

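Scene and side show the viewer mid-table (side at about 420,315 of 800x600), with the lever pointing back-left. I'll place it roughly, then look from the wrist.

```bash
cat > h.py <<'E'
import numpy as np,cv2
from rig import arm
def ray(cal,uv):
    K=np.array(cal["intrinsics"]);T=np.array(cal["cam_to_world"])
    s=cv2.undistortPoints(np.array([[uv]],float),K,np.array([cal["k1"],0,0,0.]))[0,0]
    return T[:3,3],T[:3,:3]@np.array([s[0],s[1],1.])
def at_z(cal,uv,z):
    o,d=ray(cal,uv);return o+d*(z-o[2])/d[2]
def proj(cal,P):
    T=np.linalg.inv(np.array(cal["cam_to_world"]));P=np.atleast_2d(P)
    r=cv2.Rodrigues(T[:3,:3])[0]
    return cv2.projectPoints(P.astype(float),r,T[:3,3],np.array(cal["intrinsics"]),np.array([cal["k1"],0,0,0.]))[0][:,0]
def down(yaw): # tool x axis at yaw, z down
    c,s=np.cos(yaw),np.sin(yaw);return np.array([[c,s,0],[s,-c,0],[0,0,-1.]])
E
python3 - <<'E'
from h import *
s=arm.get_calibration("side")
for uv,z in [((350,330),.01),((478,340),.01),((490,295),.01),((420,315),.01),((393,265),.047)]: print(at_z(s,np.array(uv)*.64,z).round(3))
s=arm.get_calibration("scene")
for uv,z in [((345,355),.01),((417,332),.01),((303,312),.01)]: print(at_z(s,np.array(uv)*.64,z).round(3))
w=arm.get_calibration("wrist");print(np.round(w["cam_to_world"],3),np.round(w["intrinsics"]),arm.current_tool_rot().round(3))
E
```

```text
[0.458 0.024 0.01 ]
[ 0.652 -0.01   0.01 ]
[0.697 0.168 0.01 ]
[0.569 0.082 0.01 ]
[0.525 0.22  0.047]
[0.488 0.201 0.01 ]
[0.448 0.049 0.01 ]
[0.657 0.158 0.01 ]
[[ 0.392 -0.883 -0.258  0.318]
 [-0.92  -0.376 -0.109 -0.543]
 [-0.001  0.28  -0.96   0.384]
 [ 0.     0.     0.     1.   ]] [[271.   0. 257.]
 [  0. 271. 197.]
 [  0.   0.   1.]] [[ 0.92   0.392 -0.   ]
 [ 0.392 -0.92   0.001]
 [ 0.    -0.001 -1.   ]]
```

Run:
```python
from h import *
arm.move_to([0.50,0.07,0.22],down(-0.2))
arm.grip(0.0)
c=arm.get_calibration("wrist");p=arm.snapshot("wrist")
np.save("wc.npy",c,allow_pickle=True);cv2.imwrite("pics/w0.png",p[:,:,::-1])
cv2.imwrite("pics/w1.png",cv2.resize(p[:,:,::-1],(800,600),interpolation=cv2.INTER_CUBIC))
print(arm.current_t(),arm.current_joint_positions(),arm.current_width())
```

```text
3.975 [1.19107318e+00 1.82575061e+01 9.32616037e+01 8.06100945e-04
 6.84799984e+01 1.02647053e+02] 0.00046495481342922513
```

View pics/w1.png

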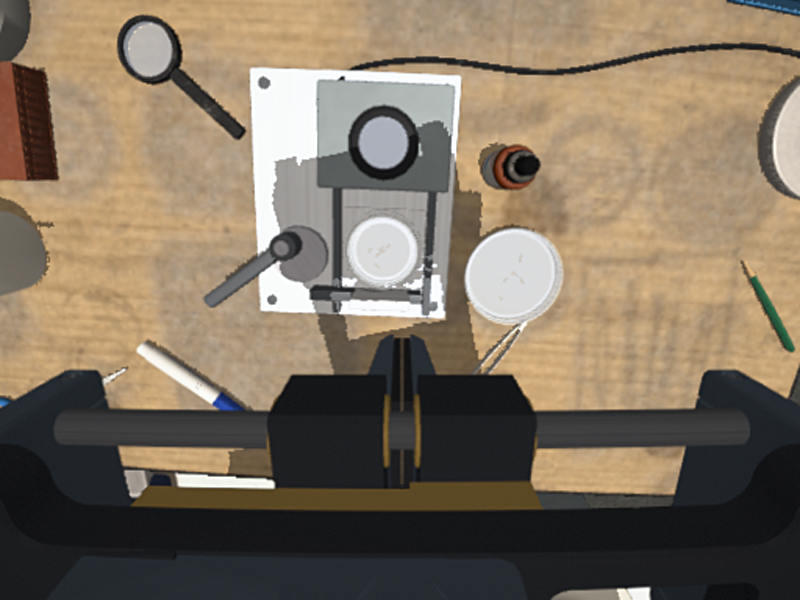

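The wrist picture shows plate corners at (250,68), (461,76), (445,319), (262,310), the hub at (285,244) and the lever end at (209,300), pointing back-left. Tweezers tip is near (523,325), right of the track.

Run:
```python
from h import *
from scipy.optimize import least_squares
c=np.load("wc.npy",allow_pickle=True).item()
M=np.array([[90,115,10],[90,-60,10],[-120,-60,10],[-120,115,10],[-51,78,60],[34,0,70]])/1e3
uv=np.array([[250,68],[461,76],[445,319],[262,310],[285,244],[384,143]])*.64
def W(q,P): 
    cc,s=np.cos(q[2]),np.sin(q[2]);return P@np.array([[cc,s,0],[-s,cc,0],[0,0,1]])+[q[0],q[1],0]
r=least_squares(lambda q:(proj(c,W(q,M))-uv).ravel(),[.57,.08,-.2],loss="soft_l1")
q=r.x;print(q,(proj(c,W(q,M))-uv).round(1).tolist())
pv=W(q,np.array([[-.051,.078,0]]))[0]
e=at_z(c,np.array([209,300])*.64,.054);d=(e-pv)[:2];print(pv,e,np.hypot(*d),np.arctan2(d[1],d[0])-q[2])
np.save("q.npy",q)
pf=at_z(c,np.array([376,299])*.64,.034);print("bar",((pf-[q[0],q[1],0])@np.array([[np.cos(q[2]),-np.sin(q[2]),0],[np.sin(q[2]),np.cos(q[2]),0],[0,0,1]])).round(4))
for u,z in [((138,345),.01),((240,408),.01),((523,325),.005),((243,132),.01),((122,370),.01)]:print(at_z(c,np.array(u)*.64,z).round(3))
im=cv2.imread("pics/w0.png")[120:230,110:330];cv2.imwrite("pics/w2.png",cv2.resize(im,(800,400),interpolation=cv2.INTER_CUBIC))
```

```text
[ 0.57934225  0.06741619 -0.24085984] [[-0.3, -0.3], [1.2, -0.3], [0.4, 0.4], [-0.8, 1.5], [-1.4, 3.1], [0.5, -4.3]]
[0.54842039 0.15533001 0.        ] [0.51939532 0.22961444 0.054     ] 0.07975357360196363 2.1841447724815
bar [-0.096   0.0051  0.034 ]
[0.482 0.338 0.01 ]
[0.397 0.259 0.01 ]
[ 0.426 -0.035  0.005]
[0.647 0.177 0.01 ]
[0.46  0.364 0.01 ]
```

View pics/w2.png

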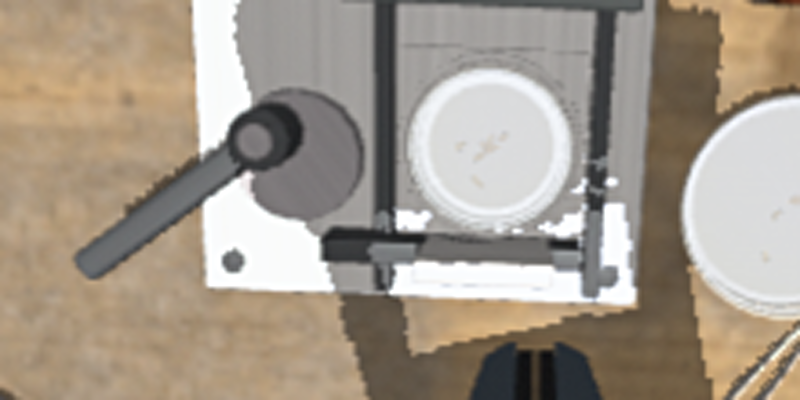

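The crop puts the hub pin at about (283,248) and the lever end at about (211,303). Refitting with those values, then sweeping the lever with the closed fingers.

Run:
```python
from h import *
from scipy.optimize import least_squares
c=np.load("wc.npy",allow_pickle=True).item()
M=np.array([[90,115,10],[90,-60,10],[-120,-60,10],[-120,115,10],[-51,78,62]])/1e3
uv=np.array([[250,68],[461,76],[445,319],[262,310],[283,248]])*.64
def W(q,P): 
    cc,s=np.cos(q[2]),np.sin(q[2]);return P@np.array([[cc,s,0],[-s,cc,0],[0,0,1]])+[q[0],q[1],0]
q=least_squares(lambda q:(proj(c,W(q,M))-uv).ravel(),[.57,.08,-.2]).x
np.save("q.npy",q)
pv=W(q,np.array([[-.051,.078,0]]))[0]
e=at_z(c,np.array([211,303])*.64,.054);d=(e-pv)[:2];a0=np.arctan2(d[1],d[0])
print(q,(proj(c,W(q,M))-uv).round(1).tolist(),pv,np.hypot(*d),a0-q[2])
s=arm.get_calibration("side")
print("bottle",at_z(s,np.array([428,255])*.64,0),"redbox",at_z(s,np.array([478,265])*.64,0),"jug",at_z(s,np.array([505,265])*.64,0))
def pose(cam,off,z,r=.065):
    a=cam+q[2];u=np.array([np.cos(a),np.sin(a),0]);n=np.array([-u[1],u[0],0])
    return pv+r*u+off*n+[0,0,z],down(a)
c0=a0-q[2]
for cam in np.arange(c0,-.1,-.3):
    p,R=pose(cam,.02,.036);print(round(cam,2),p.round(3),arm.solve_ik(p,R) is not None)
arm.move_to(*pose(c0,.045,.13)); arm.move_l(pose(c0,.045,.036)[0],feed=.12)
print(arm.current_t(),arm.current_force().round(1))
p=arm.snapshot("wrist");cv2.imwrite("pics/w3.png",p[:,:,::-1])
```

```text
[ 0.57978127  0.06733355 -0.24027817] [[-0.3, -0.6], [1.2, -0.7], [0.5, 0.1], [-0.8, 1.3], [-0.6, 0.5]] [0.54880829 0.15522937 0.        ] 0.08030938753595292 2.2240295719189684
bottle [0.60127777 0.41702848 0.        ] redbox [0.70063376 0.35444982 0.        ] jug [0.75670285 0.35528615 0.        ]
2.22 [0.504 0.207 0.036] True
1.92 [0.522 0.218 0.036] True
1.62 [0.541 0.223 0.036] True
1.32 [0.562 0.222 0.036] True
1.02 [0.581 0.215 0.036] True
0.72 [0.597 0.203 0.036] True
0.42 [0.609 0.187 0.036] True
0.12 [0.616 0.168 0.036] True
6.6667 [-0.   0.1 -1.1]
```

View pics/w3.png

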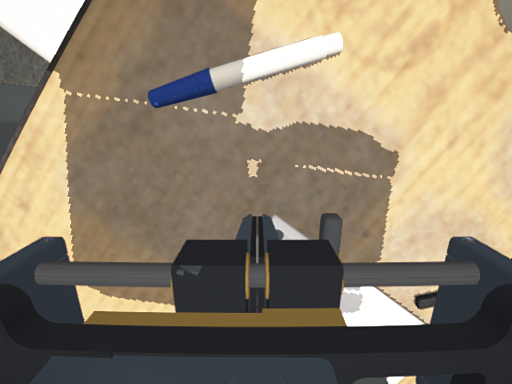

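The picture shows the fingers at (257,230) beside the lever end at (330,230), on its counter-clockwise side and clear of the pen. Now the sweep.

```bash
cat >> h.py <<'E'
q=np.load("q.npy")
def W(P):
    cc,s=np.cos(q[2]),np.sin(q[2]);return np.asarray(P)@np.array([[cc,s,0],[-s,cc,0],[0,0,1]])+[q[0],q[1],0]
pv=W([-.051,.078,0])
def pose(cam,off,z,r=.065):
    a=cam+q[2];u=np.array([np.cos(a),np.sin(a),0]);n=np.array([-u[1],u[0],0])
    return pv+r*u+off*n+[0,0,z],down(a)
E
python3 - <<'E'
from h import *
arm.move_l(*pose(2.22,.0205,.036),feed=.08);print(arm.current_force().round(1))
for cam in np.linspace(2.22,-.05,13)[1:]:
    arm.move_l(*pose(cam,.0195,.036),feed=.08)
    print(round(cam,2),arm.current_force().round(1),round(float(arm.current_t()),2))
    if np.linalg.norm(arm.current_force()[:2])>40: print("high");break
E
```

```text
[-0.6  0.7 -0.4]
2.03 [ 0.7 -0.4 -1.1] 7.52
1.84 [-0.5 -0.2 -0.6] 7.86
1.65 [-0.4  0.  -0.1] 8.2
1.46 [-0.2 -0.3 -0.2] 8.54
1.27 [-0.3  0.4 -0.4] 8.88
1.09 [-0.6 -0.4 -0.3] 9.22
0.9 [-0.4 -0.3 -0.7] 9.57
0.71 [-0.7  0.   0.1] 9.91
0.52 [-0.5  0.3  0.1] 10.25
0.33 [-0.7  0.5 -0.2] 10.59
0.14 [-0.  -0.3  0.4] 10.93
-0.05 [-0.3  0.4 -0.4] 11.28
```

Run:
```python
from h import *
p,R=pose(-.05,.035,.036)
arm.move_l(p,feed=.1); arm.move_l(p+[0,0,.12],feed=.2)
arm.move_to(W([-.135,0,.18]),down(q[2]))
c=arm.get_calibration("wrist");p=arm.snapshot("wrist");np.save("wc2.npy",c,allow_pickle=True);cv2.imwrite("pics/w4.png",p[:,:,::-1])
cv2.imwrite("pics/w5.png",cv2.resize(p[:280,100:440,::-1],(728,600),interpolation=cv2.INTER_CUBIC))
print(arm.current_t())
```

```text
13.1583
```

View pics/w5.png

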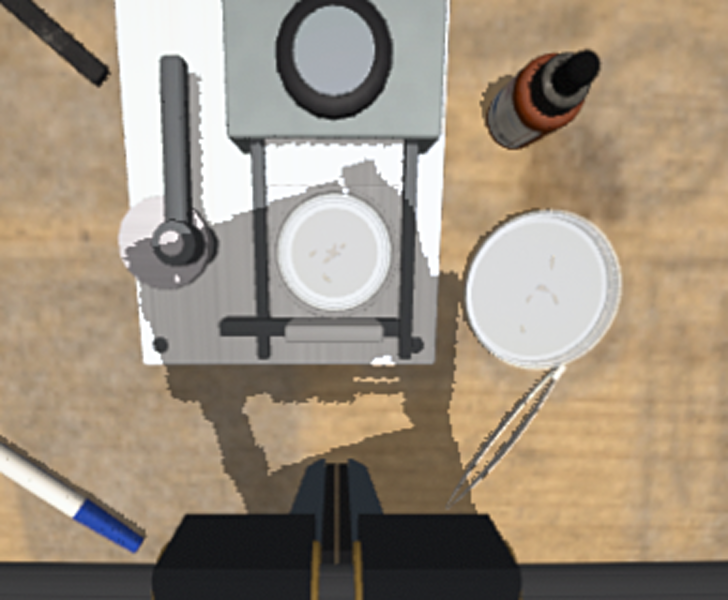

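The lever now points along the track (pivot 178,240; end 173,60 in the crop), and the disc is turned away. The plate's rear top edge is at about (335,341) in the crop. Next I push the carriage.

Run:
```python
from h import *
c=np.load("wc2.npy",allow_pickle=True).item()
f=at_z(c,[256.3,159.1],.058);Rz=down(q[2])
x=(f[:2]-q[:2])@[np.cos(q[2]),np.sin(q[2])];print("rear x",x)
x0=x-.035
arm.move_l(W([x0,0,.09]),Rz,feed=.2);arm.move_l(W([x0,0,.040]),feed=.12)
print(arm.current_force().round(1),arm.current_t())
arm.move_l(W([x-.016+.06,0,.040]),feed=.05)
t=.06
fw=np.array([np.cos(q[2]),np.sin(q[2]),0])
while t<.105:
    t+=.003;arm.move_l(W([x-.016+t,0,.040]),feed=.03)
    F=arm.current_force()@fw;print(round(t,3),F.round(1),end=" | ")
    if F<-20:break
arm.sleep(.3);print(arm.current_t(),arm.current_force().round(1))
p=arm.current_ee_pos();arm.move_l(p-.03*fw,feed=.08);arm.move_l(p-.03*fw+[0,0,.14],feed=.2)
im=arm.snapshot("wrist");c=arm.get_calibration("wrist");np.save("wc3.npy",c,allow_pickle=True)
cv2.imwrite("pics/w6.png",im[:,:,::-1]);print(arm.current_t())
```

```text
rear x -0.09858523392262343
[-0.2  0.6 -0.4] 14.325
0.063 -0.1 | 0.066 -0.3 | 0.069 0.4 | 0.072 0.6 | 0.075 1.3 | 0.078 -0.0 | 0.081 0.3 | 0.084 -7.9 | 0.087 -22.1 | 18.6083 [-19.8   7.9  16.5]
20.0833
```

View pics/w6.png

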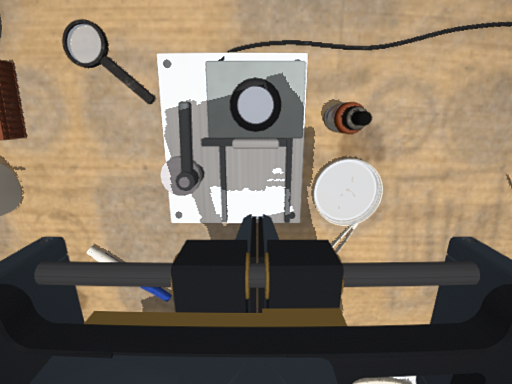

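The carriage is home: the plate is at (256,144) against the hood, the stop force came up at about 85 mm, and the lever is still forward. A quick numeric check, then I hand in.

Run:
```python
from h import *
c=np.load("wc3.npy",allow_pickle=True).item()
for v in (147,148):
    f=at_z(c,[256,v],.058);print((f[:2]-q[:2])@[np.cos(q[2]),np.sin(q[2])]+.0986)
print(arm.current_force().round(1));arm.sign_off()
```

```text
0.0852780064377276
0.08422187765276741
[-0.1  0.5 -0.1]
the job is handed in; nothing more can be done
```

I turned the cam to its low point with the carriage still at its start, then pushed the carriage home (about 85 mm by camera, ending against its stop), and handed the job in with the robot clear of everything.

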